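Badge plate onto the T-headed bench anchor

ROBOT

A 6-joint arm with a two-finger parallel gripper is mounted at the origin on a cart in front of the work surface, level with it; the furniture and walls round the work are solid. World frame = base frame: x ahead of the robot, y to its left, z up, the work surface at z = 0. Lengths are in m, angles in rad, forces in N, time in s.
With the tool pointing down it reaches from about 0.425 to 0.95 m from the base axis. Payload 3.5 kg.
Tool frame: the origin (TCP) lies at the very end of the fingers, on their centre line; the grasp point (between the pads) lies ctrl.tcp_to_grasp behind it (ctrl.tcp_to_grasp is the distance from the TCP to the grasp point, in m); z points along the fingers, y is the line along which they close (so a half turn about z gives the same grasp; the last joint's range is limited). The gripper opens to 85 mm and grips with 20 to 120 N. Pads are 22 mm wide; open, the fingers measure 114 mm over their backs; the gripper's body (76 mm by 85 mm) begins 54 mm behind the grasp point. The pads swing forward as they close: fully open they stand 13 mm farther back than shut.
Start: joints at [-1.466, 0.286, 1.577, -0, 1.279, -0.15], TCP at [0.17, -0.653, 0.231] pointing down, gripper open.
Joint ranges: [-2.77, 2.77], [-0.9, 2.22], [0.21, 2.48], [-1.53, 4.67], [0.24, 2.81], [-2.84, 2.84]. Speed limits (rad/s): [2.79, 2.79, 3.14, 3.14, 3.14, 3.14].

INTERFACE

Orientations are given as a unit quaternion [x, y, z, w].
In Python, from plant import ctrl gives the robot as it stands.
- The arm moves only by the shell command python3 -m inch 'ROWS' [FORCE]. ROWS is JSON, a list of rows, each an object with "slide": the shift along the tool's x, y, z in cm, a list of three; "turn": the turn about the tool's z in rad; "grip": the finger opening in cm, from 0 to 8.54. A call has 1 to 20 rows; each row is the pose to reach, as a shift and turn from the pose commanded when the call began, along the tool's axes at that moment; what a row does not reach only later rows make up. A row lasts 1/10 s, in which the tool goes at most 50 mm and 8.59 degrees, less where a joint would pass 70% of its speed; a pose out of reach is approached as far as the arm can. A call with a gripper value outside its range is refused whole. The fingers move at their own pace and stop on an object; FORCE is the grip in N (left out, the last holds). Time passes only in rows, so rows that repeat a pose let the fingers close. It gives the time, the measured TCP pose, the force, the opening and the grip force at its end, in the units of the state.
- ctrl.get_state(): the state, without advancing time (a new reading comes with each control period).
- ctrl.read_camera(name): name is "scene" or "top" or "wrist"; returns (picture, depth): 384x512x3 uint8, red, green, blue; 384x512 float32, m along the optical axis (not along the pixel's ray), 0 where there is no reading.
- ctrl.camera_info(name): a dict with "K" (3x3 intrinsics, pixels), "D" ([k1, k2, p1, p2, k3] as OpenCV has them; the pictures are not rectified), "camera_from_world" (4x4, takes a point from world to camera coordinates); the wrist camera has in their place "T_tool_cam" (4x4, takes a point from camera to tool coordinates, whose origin is the TCP and whose axes are the flange's). Camera axes: x right, y down, z forward; pixel columns grow to the right and rows downward; lengths in m; the calibration is good to about 2 mm. A picture is of the moment at which its call begins: read the wrist's pose just before it. camera_info takes no time and is no camera call.
- ctrl.sign_off(): hands the job in; it is judged then, once.
The state is a dict: "time": time; "qpos": joint angles; "dq": joint speeds; "joint_efforts": joint torques, N m; "eef_pos": TCP position; "tcp_rot": TCP orientation; "contact_force": force on the tool from outside, world axes, zero at the start; "wrist_torque": the same for the moment, N m; "opening": opening from 0.0 (shut) to 1.0 (fully open); "finger_force": force on a finger pad.
Only numpy, scipy, OpenCV 4.12 (cv2) and the standard library are available. Lean on these libraries where they do the work, as an engineer would, in place of code of your own. Each camera call takes 0.05 s, during which the arm holds its last target. There are 200 camera calls.

TASK

Put the badge plate with the large oblong eye onto the bench anchor whose stud has the wide T-shaped head: the eye is too short to pass over the head while level, so tilt it past the head, then level the plate beneath it and leave it lying flat on the anchor's base with the stud standing in its eye. Leave the other badge plate, with the small square hole, where it lies.

Things in the scene. Friction and masses are not known exactly. Their poses are not given: they have to be found in the camera images.
- plate_grip (a point): Centre of the grip block on the badge plate with the oblong eye. Plate: bare aluminium, 120 x 62 x 4 mm (x, y, z), 100 to 200 g, lying flat on the bench. Block: grey plastic, 24 x 24 mm, standing 46 mm above the plate; this point is half-way up, 27 mm above the plate's underside, 18 mm from its rear end. x runs along the plate from block to eye, z up out of it.
- plate_eye (a point): Centre of that plate's eye, half-way through its thickness; axes as plate_grip, which lies 63 mm behind (-x) and 25 mm higher. The eye is a clear opening 50 mm long (x), 38 mm wide (y); the bar at its far end is 14 mm wide, the side rails 12 mm, the solid plate behind it 56 mm long.
- anchor_seat (a point): Fixed T-headed anchor: point on the stud's axis at the top of its dark steel base (110 x 70 x 12 mm). Neck: round, 10 mm thick, 44 mm high up to the head. Head: bar 60 mm long (x), 16 wide (y), 6 thick, centred on the neck. x along the head, roughly away from the robot; z up. The plate's block may point either way. Another anchor near it has a plain headless post: not to be used.
- small_plate_grip (a point): Centre of the grip block of the other badge plate, to be left alone: same plate and block, but with a small square hole 18 mm wide in place of the oblong eye.

How it is judged:
At the end, for the whole second after the job is handed in: The plate with the oblong eye lies on the base of the T-headed anchor with the stud in its eye: eye centre within 30 mm of the stud's axis seen from above and less than 12 mm above the base's top face, the plate right way up and level within 10 degrees (horizontal distance between plate_eye and anchor_seat below 0.03 m and z of plate_eye in the frame of anchor_seat below 0.012 m and angle between plate_eye's own z axis and vertical below 0.175 rad); the robot touches nothing.
It fails at once if the other badge plate was moved more than 30 mm (distance of small_plate_grip from where it was at the start of the episode above 0.03 m).
It also fails if it takes over 48 s, if anything falls off the work surface, if the arm or the gripper's body presses on something with over 40 N, if the wrist force passes 120 N, or if a joint passes its speed limit or range.

## Working session

There is one attempt and no reset: what is moved stays moved. The work goes in short steps, Python scripts to look and compute and a shell command to move; the robot and the scene stay as the last step left them, time stands still between calls to the robot, and variables do not carry over. Pictures are saved under pics/ and viewed, at most 10 in all, crops included, and the job is handed in when it is done.

```bash
mkdir -p pics; ls
cat > h.py <<'E'
import numpy as np, cv2
from plant import ctrl
from scipy.spatial.transform import Rotation as R
def snap(name,fn=None):
    s=ctrl.get_state(); im,d=ctrl.read_camera(name)
    if fn: cv2.imwrite('pics/'+fn,im[:,:,::-1])
    i=ctrl.camera_info(name)
    if name=='wrist':
        T=np.eye(4);T[:3,:3]=R.from_quat(s['tcp_rot']).as_matrix();T[:3,3]=s['eef_pos']
        W=T@np.array(i['T_tool_cam'])
    else: W=np.linalg.inv(np.array(i['camera_from_world']))
    K=np.array(i['K']);D=np.array(i['D'])
    h,w=d.shape
    uv=np.stack(np.meshgrid(np.arange(w),np.arange(h)),-1).reshape(-1,1,2).astype(float)
    n=cv2.undistortPoints(uv,K,D).reshape(h,w,2)
    P=np.dstack([n*d[...,None],d])@W[:3,:3].T+W[:3,3]
    P[d==0]=np.nan
    return im,d,P
E
python3 - <<'E'
from h import *
s=ctrl.get_state();print(s,ctrl.tcp_to_grasp)
im,d,P=snap('top','top1.png');np.save('top.npy',P)
im2,d,P2=snap('scene','sc1.png');np.save('sc.npy',P2)
cv2.imwrite('pics/top1.png',im[:,:,::-1])
cv2.imwrite('pics/both.png',cv2.resize(np.vstack([im,im2])[:,:,::-1],None,fx=.78,fy=.78))
E
```

```text
pics
{'time': 0.0, 'qpos': array([-1.46600838e+00,  2.87148986e-01,  1.57813682e+00, -1.35204137e-05,
        1.27859375e+00, -1.49986030e-01]), 'dq': array([-0.0012805 , -0.00027253,  0.00076037, -0.00158606,  0.00084916,
       -0.00034791]), 'joint_efforts': array([-4.46952163e-04, -4.05988455e+01, -2.92625517e+01, -1.75838277e-04,
        5.91620308e-03,  8.64293725e-06]), 'eef_pos': array([ 0.17008509, -0.65256007,  0.22998004]), 'tcp_rot': array([ 9.91896347e-01,  1.27044597e-01,  1.93690015e-05, -1.14330858e-03]), 'contact_force': array([ 0.82125223,  0.11188543, -0.1968796 ]), 'wrist_torque': array([ 0.03292453, -0.00950832, -0.01386751]), 'finger_force': 0.0, 'opening': 0.9978448835871099} 0.0187
```

View pics/both.png

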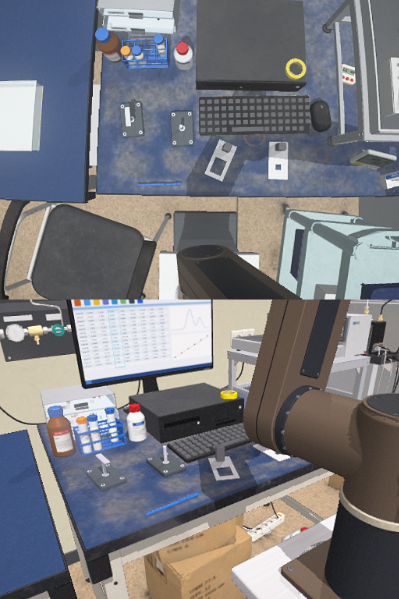

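The top view (upper half) shows two anchors at about (131,118) and (181,127), the oblong-eye plate at (220,158) and the square-hole plate at (278,160). These are pixels of the shrunken picture. I'll enlarge that region.

Run:
```python
from h import *
im=cv2.imread('pics/top1.png');P=np.load('top.npy')
a=cv2.resize(im[115:250,130:390],(780,405),interpolation=cv2.INTER_CUBIC)
cv2.imwrite('pics/crop1.png',a)
z=P[115:250,130:390,2]
def show(lo,hi):
    m=((z>lo)&(z<hi)).astype(np.uint8)
    n,l,st,c=cv2.connectedComponentsWithStats(m)
    for i in range(1,n):
        if st[i,4]>8:
            q=P[115:250,130:390][l==i]
            r=cv2.minAreaRect((q[:,:2]*1000).astype(np.float32))
            print(lo,st[i,4],np.round(c[i]+[130,115],1),np.round(np.median(q,0),4),'rect',np.round(r[0],1),np.round(r[1],1),round(r[2],1))
show(.04,.065);show(.009,.02);show(.003,.0075)
```

```text
0.04 162 [163.5 149.2] [0.5748 0.2539 0.0627] rect [574.9 253.9] [60.2 16.9] 7.6
0.04 18 [231.9 162.1] [0.5457 0.0907 0.0614] rect [546.2  91.2] [7.1 9.6] 33.9
0.04 104 [290.9 188.9] [ 0.4852 -0.0489  0.0505] rect [486.  -48.9] [23.5 23.7] 68.0
0.04 107 [361.1 187.5] [ 0.49   -0.2158  0.0508] rect [ 491. -217.] [21.7 24.1] 0.9
0.009 47 [307. 115.] [ 0.6743 -0.0922  0.0132] rect [674.4 -91.6] [  1.7 115. ] 0.5
0.009 10 [337.5 116. ] [ 0.6724 -0.1684  0.0165] rect [ 672.4 -167.6] [ 1.2 22.6] 0.8
0.009 25 [369. 117.] [ 0.673  -0.25    0.0121] rect [ 672.8 -250.3] [ 2.  61.6] 1.5
0.009 5241 [321.9 149.3] [ 0.5835 -0.1266  0.0163] rect [ 594.  -131.9] [125.9 341.8] 2.1
0.009 1018 [169.3 153.1] [0.5714 0.2486 0.0131] rect [574.8 253.9] [111.1  71.8] 7.0
0.009 1200 [232.9 164.4] [0.5454 0.0912 0.0132] rect [547.2  91.8] [110.3  70. ] 3.6
0.009 11 [353.1 188.9] [ 0.4896 -0.206   0.0159] rect [ 490.8 -206. ] [22.5  2.6] 4.7
0.009 17 [187.6 236.1] [0.3682 0.1997 0.0096] rect [368.2 202. ] [ 5.1 25.4] 1.2
0.009 22 [221.8 235.6] [0.37   0.1167 0.011 ] rect [371.2 115.4] [ 2.7 29.2] 1.0
0.003 9 [278.3 173.1] [ 0.5276 -0.0204  0.0052] rect [526.8 -21.8] [ 2.5 17.7] 5.2
0.003 692 [282.4 205.4] [ 0.4533 -0.0333  0.0052] rect [448.7 -32.5] [ 69.8 130.7] 68.7
0.003 839 [355.7 207.3] [ 0.4452 -0.2138  0.0053] rect [ 451.1 -217. ] [ 68.5 121.1] 88.4
0.003 10 [318.2 185.1] [ 0.4992 -0.1207  0.0034] rect [ 498.  -121.9] [12.5  7.8] 0.7
0.003 11 [261.4 196.5] [0.4698 0.0211 0.0039] rect [468.6  21.1] [ 8.8 12.4] 45.6
0.003 9 [249.1 223.1] [0.4026 0.05   0.0035] rect [402.6  49.9] [ 7. 14.] 45.8
0.003 13 [195.7 236.5] [0.3659 0.1804 0.0066] rect [366.2 182.9] [14.8 10.1] 88.3
0.003 9 [344.8 238.2] [ 0.3657 -0.1888  0.0038] rect [ 367.  -188.1] [ 5.9 12.8] 35.3
0.003 9 [289.  245.7] [ 0.3496 -0.0496  0.0038] rect [347.7 -48.8] [10.2  6.6] 76.7
```

View pics/crop1.png

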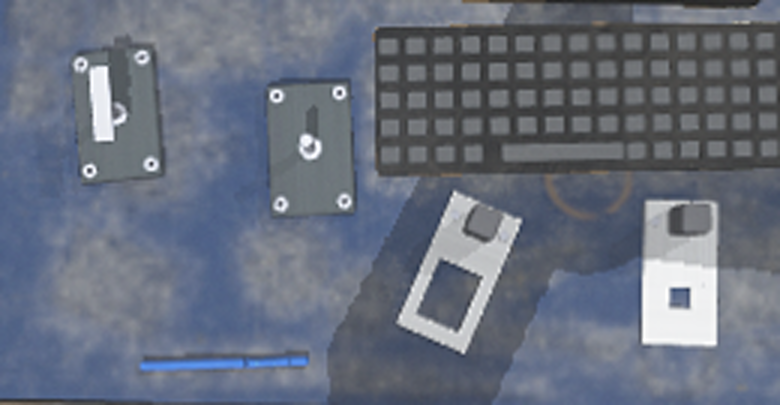

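The crop shows the T-anchor, with its white bar, at crop (102,104), with the headless post at (310,147). The oblong-eye plate has its block at (485,222) and its eye at (450,293), and the square-hole plate is at (680,272). Next I'll work out the approach move and the heights along the path.

```bash
cat >> h.py <<'E'
def move(x,y,z,yaw=None):
    "shift in cm in the tool axes and turn to reach a TCP target (yaw deg of tool x)"
    s=ctrl.get_state();M=R.from_quat(s['tcp_rot']).as_matrix()
    y0=np.degrees(np.arctan2(M[1,0],M[0,0]));p=s['eef_pos']
    sl=M.T@(np.array([x,y,z])-p)*100
    print('slide',np.round(sl,2),'turn',None if yaw is None else round(np.radians(y0-yaw),3),'yaw0',round(y0,2),'p',np.round(p,4))
E
python3 - <<'E'
from h import *
P=np.vstack([np.load('top.npy').reshape(-1,3),np.load('sc.npy').reshape(-1,3)])
P=P[~np.isnan(P).any(1)]
def hm(x0,x1,y0,y1,st):
    for x in np.arange(x1-st,x0-1e-6,-st):
        print('%.2f'%x,[ (lambda q:int(q.max()*1000) if len(q) else -1)(P[(P[:,0]>=x)&(P[:,0]<x+st)&(P[:,1]>=y)&(P[:,1]<y+st)][:,2]) for y in np.arange(y1-st,y0-1e-6,-st)])
print('y from .40 down');hm(.35,.8,-.1,.4,.05)
I=np.load('top.npy');z=I[...,2]
T=I[(abs(I[...,0]-.5748)<.05)&(abs(I[...,1]-.2539)<.04)&(z>.05)]
print('head',T.mean(0),(T.max(0)+T.min(0))/2)
# plate yaw/eye fit: plate rect
move(.486,-.049,.12,-21.7)
E
```

```text
y from .40 down
0.75 [99, 152, 150, 116, 117, 121, 122, 105, 105, 105]
0.70 [4, 6, 108, 110, 75, 87, 97, 105, 104, 105]
0.65 [4, 5, 5, 5, 4, 4, 96, 104, 104, 104]
0.60 [4, 6, 64, 17, 5, 12, 15, 25, 26, 25]
0.55 [4, 5, 66, 65, 5, 17, 65, 24, 24, 25]
0.50 [5, 5, 63, 64, 6, 17, 64, 22, 23, 22]
0.45 [4, 5, 5, 5, 5, 17, 16, 5, 54, 53]
0.40 [6, 5, 6, 5, 5, 6, 5, 8, 8, 10]
0.35 [4, 5, 5, 13, 11, 13, 10, 6, 8, 5]
head [0.57466189 0.25379433 0.0629062 ] [0.5743369  0.2548666  0.06219393]
slide [ 45.78 -50.42  11.13] turn 0.634 yaw0 14.6 p [ 0.1701 -0.6526  0.23  ]
```

```bash
python3 -m inch '[{"slide":[45.8,-50.4,11.1],"turn":-2.508,"grip":8.5},{"slide":[45.8,-50.4,11.1],"turn":-2.508,"grip":8.5},{"slide":[45.8,-50.4,11.1],"turn":-2.508,"grip":8.5},{"slide":[45.8,-50.4,11.1],"turn":-2.508,"grip":8.5},{"slide":[45.8,-50.4,11.1],"turn":-2.508,"grip":8.5},{"slide":[45.8,-50.4,11.1],"turn":-2.508,"grip":8.5},{"slide":[45.8,-50.4,11.1],"turn":-2.508,"grip":8.5},{"slide":[45.8,-50.4,11.1],"turn":-2.508,"grip":8.5},{"slide":[45.8,-50.4,11.1],"turn":-2.508,"grip":8.5},{"slide":[45.8,-50.4,11.1],"turn":-2.508,"grip":8.5},{"slide":[45.8,-50.4,11.1],"turn":-2.508,"grip":8.5},{"slide":[45.8,-50.4,11.1],"turn":-2.508,"grip":8.5},{"slide":[45.8,-50.4,11.1],"turn":-2.508,"grip":8.5},{"slide":[45.8,-50.4,11.1],"turn":-2.508,"grip":8.5},{"slide":[45.8,-50.4,11.1],"turn":-2.508,"grip":8.5},{"slide":[45.8,-50.4,11.1],"turn":-2.508,"grip":8.5},{"slide":[45.8,-50.4,11.1],"turn":-2.508,"grip":8.5},{"slide":[45.8,-50.4,11.1],"turn":-2.508,"grip":8.5},{"slide":[45.8,-50.4,11.1],"turn":-2.508,"grip":8.5},{"slide":[45.8,-50.4,11.1],"turn":-2.508,"grip":8.5}]' 25
python3 - <<'E'
from h import *
im,d,P=snap('wrist','w1.png');z=P[...,2]
for lo,hi in((.04,.06),(.002,.009)):
    m=((z>lo)&(z<hi)).astype(np.uint8);n,l,st,c=cv2.connectedComponentsWithStats(m)
    for i in range(1,n):
        if st[i,4]>300:
            q=P[l==i];r=cv2.minAreaRect((q[:,:2]*1000).astype(np.float32));print(lo,st[i,4],np.round(np.median(q,0),4),np.round(r[0],1),np.round(r[1],1),round(r[2],1))
move(.486,-.049,.017,158.3)
E
```

```text
time: 2.1
eef_pos: [0.4862, -0.0501, 0.1202]
tcp_rot: [0.189, 0.982, 0.0, -0.0]
contact_force: [-0.1, -0.3, 0.6]
opening: 0.998
finger_force: 0.0
0.04 936 [ 0.4844 -0.0474  0.0489] [486.1 -47.9] [23.7 24. ] 68.3
0.04 784 [ 0.49   -0.2128  0.0488] [ 491.7 -216.3] [24.8 25.4] 0.4
0.002 5850 [ 0.4509 -0.0316  0.0033] [447.8 -31.9] [ 61.9 119.7] 67.4
0.002 471 [0.5001 0.06   0.0065] [532.8  66.3] [ 56.5 126.2] 62.0
0.002 5682 [ 0.4409 -0.2105  0.0035] [ 449.7 -216. ] [ 64.1 119.9] 88.3
0.002 676 [ 0.5292 -0.0544  0.0064] [530.7 -62. ] [  4.1 198.6] 2.2
slide [ 0.06  0.1  10.33] turn -0.002 yaw0 158.21 p [ 0.4862 -0.0502  0.1203]
```

View pics/w1.png

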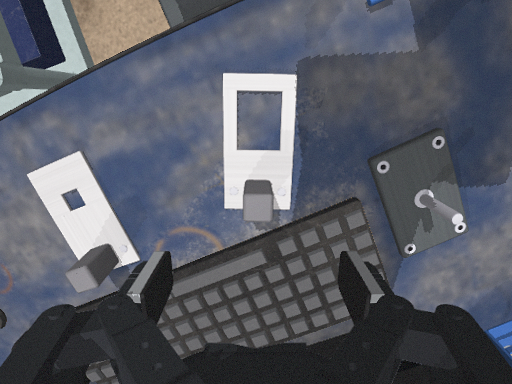

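The wrist view shows the oblong-eye plate straight ahead, with its eye at (260,120) and block at (259,200). I'm centred over the block and the axes line up, so I'll descend, grip lightly and lift.

```bash
python3 -m inch '[{"slide":[-0.1,0.2,4],"turn":0.005,"grip":8.5},{"slide":[-0.1,0.2,8],"turn":0.005,"grip":8.5},{"slide":[-0.1,0.2,10],"turn":0.005,"grip":8.5},{"slide":[-0.1,0.2,10.3],"turn":0.005,"grip":8.5},{"slide":[-0.1,0.2,10.3],"turn":0.005,"grip":8.5},{"slide":[-0.1,0.2,10.3],"turn":0.005,"grip":1.5},{"slide":[-0.1,0.2,10.3],"turn":0.005,"grip":1.5},{"slide":[-0.1,0.2,10.3],"turn":0.005,"grip":1.5},{"slide":[-0.1,0.2,10.3],"turn":0.005,"grip":1.5},{"slide":[-0.1,0.2,10.3],"turn":0.005,"grip":1.5},{"slide":[-0.1,0.2,10.3],"turn":0.005,"grip":1.5},{"slide":[-0.1,0.2,10.3],"turn":0.005,"grip":1.5},{"slide":[-0.1,0.2,10.3],"turn":0.005,"grip":1.5}]' 20
python3 -m inch '[{"slide":[0,0,-1.5],"turn":0,"grip":1.5},{"slide":[0,0,-3],"turn":0,"grip":1.5},{"slide":[0,0,-5],"turn":0,"grip":1.5},{"slide":[0,0,-8],"turn":0,"grip":1.5},{"slide":[0,0,-12],"turn":0,"grip":1.5},{"slide":[0,0,-12],"turn":0,"grip":1.5},{"slide":[0,0,-12],"turn":0,"grip":1.5},{"slide":[0,0,-12],"turn":0,"grip":1.5}]' 20
cat >> h.py <<'E'
def plate(fn=None):
    "fit the aluminium plate held/seen ahead of the tool, in tool coordinates (mm)"
    im,d,P=snap('wrist',fn);s=ctrl.get_state()
    M=R.from_quat(s['tcp_rot']).as_matrix();Q=(P-s['eef_pos'])@M*1000
    return im,P,Q
E
python3 - <<'E'
from h import *
im,P,Q=plate('w2.png')
np.save('q.npy',Q)
q=Q[(abs(Q[...,1])<31)&(Q[...,0]>14)&(Q[...,0]<130)&(Q[...,2]<80)&(Q[...,2]>-80)]
print(len(q))
for x in range(10,130,8):
    a=q[(q[:,0]>=x)&(q[:,0]<x+8)]
    if len(a):print(x,len(a),np.round([a[:,1].min(),a[:,1].max(),np.median(a[:,2])],1))
E
```

```text
time: 3.45
eef_pos: [0.4886, -0.0487, 0.0181]
tcp_rot: [0.191, 0.982, -0.0, 0.001]
contact_force: [-0.5, 0.5, 6.1]
opening: 0.275
finger_force: 21.4
time: 4.25
eef_pos: [0.4866, -0.0481, 0.1353]
tcp_rot: [0.191, 0.982, 0.0, -0.002]
contact_force: [0.1, -0.7, -2.3]
opening: 0.282
finger_force: 20.6
15941
10 3791 [-30.4  30.7 -70.9]
18 1468 [-30.8  30.7  14.5]
26 1459 [-30.8  30.8  14.5]
34 1370 [-31.   30.7  14.6]
42 624 [-30.6  30.9  14.6]
50 663 [-30.7  31.   14.5]
58 699 [-30.5  30.9  14.5]
66 728 [-30.7  30.9  14.5]
74 755 [-31.   31.   14.5]
82 901 [-30.7  31.   14.5]
90 2054 [-30.8  31.   14.4]
98 1429 [-30.3  31.   14.4]
```

View pics/w2.png

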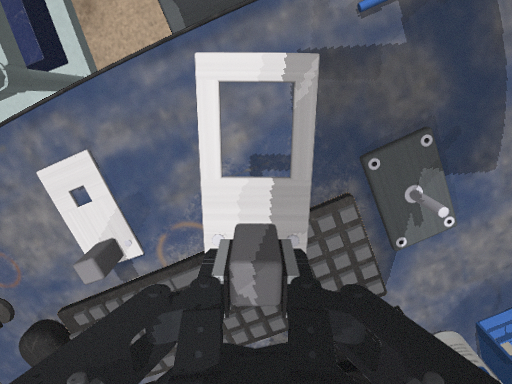

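The plate is held level; the wrist view shows the eye at (257,130), and its top face sits 14.5 mm beyond the TCP. It didn't droop in the grip. Since only turns about z are possible, I'll get the tilt by pressing the nose bar on the T-head so the block pivots in the pads. First I'll carry it behind the anchor.

```bash
python3 -m inch '[{"slide":[0,0,-2.5],"turn":0.1,"grip":1.5},{"slide":[1,2,-2.5],"turn":0.25,"grip":1.5},{"slide":[2,4,-2.5],"turn":0.4,"grip":1.5},{"slide":[3,6,-2.5],"turn":0.55,"grip":1.5},{"slide":[4,8,-2.5],"turn":0.7,"grip":1.5},{"slide":[5,10,-2.5],"turn":0.85,"grip":1.5},{"slide":[6,12,-2.5],"turn":1.0,"grip":1.5},{"slide":[7,14,-2.5],"turn":1.15,"grip":1.5},{"slide":[8,16,-2.5],"turn":1.3,"grip":1.5},{"slide":[9,18,-2.5],"turn":1.45,"grip":1.5},{"slide":[10,20,-2.5],"turn":1.6,"grip":1.5},{"slide":[11,21,-2.5],"turn":1.75,"grip":1.5},{"slide":[12,22,-2.5],"turn":1.9,"grip":1.5},{"slide":[13,23,-2.5],"turn":2.05,"grip":1.5},{"slide":[14,24,-2.5],"turn":2.2,"grip":1.5},{"slide":[14.1,25.2,-2.5],"turn":2.35,"grip":1.5},{"slide":[14.1,25.2,-2.5],"turn":2.5,"grip":1.5},{"slide":[14.1,25.2,-2.5],"turn":2.63,"grip":1.5},{"slide":[14.1,25.2,-2.5],"turn":2.63,"grip":1.5},{"slide":[14.1,25.2,-2.5],"turn":2.63,"grip":1.5}]' 20
python3 - <<'E'
from h import *
im,P,Q=plate('w3.png')
z=P[...,2]
for lo,hi,b in((.052,.07,'head'),(.009,.02,'base')):
    m=((z>lo)&(z<hi)&(abs(P[...,0]-.575)<.1)&(abs(P[...,1]-.254)<.08));q=P[m]
    r=cv2.minAreaRect((q[:,:2]*1000).astype(np.float32));print(b,m.sum(),np.round(np.median(q,0),4),np.round(r[0],1),np.round(r[1],1),round(r[2],1))
    t=Q[m];r=cv2.minAreaRect(t[:,:2].astype(np.float32));print(' tool',np.round(r[0],1),np.round(r[1],1),round(r[2],1),np.median(t[:,2]))
q=Q[(abs(Q[...,1])<36)&(Q[...,0]>20)&(Q[...,0]<130)&(Q[...,2]<40)&(Q[...,2]>-10)]
r=cv2.minAreaRect(q[:,:2].astype(np.float32));print('plate',np.round(r[0],1),np.round(r[1],1),round(r[2],1),np.polyfit(q[:,0],q[:,2],1))
move(.575,.254,.1)
E
```

```text
time: 6.3
eef_pos: [0.4508, 0.2377, 0.1608]
tcp_rot: [0.998, 0.065, -0.001, 0.0]
contact_force: [-0.2, 0.9, -1.2]
opening: 0.277
finger_force: 20.6
head 1093 [0.5823 0.2565 0.0612] [581.9 256.3] [36.4 15.1] 7.0
 tool [132.4  -1.5] [36.4 15.1] 0.5 99.73009701197209
base 4873 [0.5784 0.2489 0.0113] [567.  254.5] [95.4 70.2] 7.5
 tool [117.5  -1.7] [70.2 95.4] 89.9 149.642981227594
plate [61.4  0.6] [82.8 62.4] 0.2 [9.16398873e-04 1.51172116e+01]
slide [ 1.252e+01 -1.000e-02  6.090e+00] turn None yaw0 7.45 p [0.451  0.2377 0.1612]
```

View pics/w3.png

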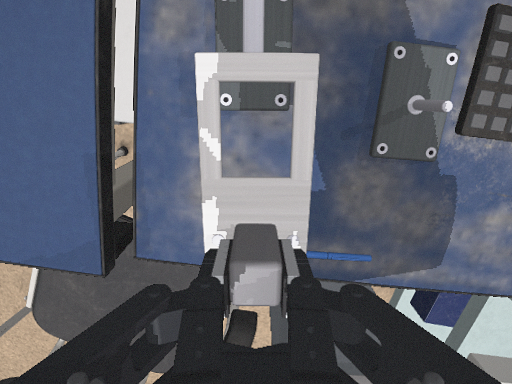

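The wrist view shows the T-head at (252,25), just past the plate's nose bar at (257,65), and the two line up to within 1–2 mm. Next I'll bring the bar over the head and press down gently.

```bash
python3 -m inch '[{"slide":[2,-0.1,2],"turn":0,"grip":1.5},{"slide":[4.1,-0.1,4],"turn":0,"grip":1.5},{"slide":[4.1,-0.1,6.5],"turn":0,"grip":1.5},{"slide":[4.1,-0.1,7.4],"turn":0,"grip":1.5},{"slide":[4.1,-0.1,7.7],"turn":0,"grip":1.5},{"slide":[4.1,-0.1,8.0],"turn":0,"grip":1.5},{"slide":[4.1,-0.1,8.3],"turn":0,"grip":1.5},{"slide":[4.1,-0.1,8.6],"turn":0,"grip":1.5},{"slide":[4.1,-0.1,8.9],"turn":0,"grip":1.5},{"slide":[4.1,-0.1,9.2],"turn":0,"grip":1.5},{"slide":[4.1,-0.1,9.5],"turn":0,"grip":1.5},{"slide":[4.1,-0.1,9.5],"turn":0,"grip":1.5}]' 20
cat >> h.py <<'E'
def tilt(fn=None):
    im,P,Q=plate(fn);s=ctrl.get_state()
    hz=Q[...,2]
    out=[]
    for lo,hi in((16,34),(92,99)):
        m=(abs(Q[...,1])<28)&(abs(Q[...,1])>13)&(Q[...,0]>lo)&(Q[...,0]<hi)&(hz<40)&(hz>-60)
        out.append(np.median(Q[m],0) if m.sum()>20 else np.full(3,np.nan))
    a,b=out;print('solid',np.round(a,1),'nose',np.round(b,1),'tilt deg',np.degrees(np.arctan2(a[2]-b[2],b[0]-a[0])),'p',np.round(s['eef_pos'],4))
    return im,P,Q
E
python3 -c "
from h import *
tilt('w4.png')"
```

```text
time: 7.55
eef_pos: [0.4923, 0.2443, 0.0671]
tcp_rot: [0.998, 0.064, 0.0, -0.0]
contact_force: [-0.0, 0.0, 1.5]
opening: 0.278
finger_force: 20.2
solid [25.4 13.  11.3] nose [95.6 13.1  1.6] tilt deg 7.845279527006979 p [0.4923 0.2442 0.0672]
```

The pivot works: tilt is 7.8° with a light contact force. I'll keep pressing to about 20°.

```bash
python3 -m inch '[{"slide":[0,0,0.4],"turn":0,"grip":1.5},{"slide":[0,0,0.8],"turn":0,"grip":1.5},{"slide":[0,0,1.2],"turn":0,"grip":1.5},{"slide":[0,0,1.6],"turn":0,"grip":1.5},{"slide":[0,0,2.0],"turn":0,"grip":1.5},{"slide":[0,0,2.0],"turn":0,"grip":1.5}]' 20
python3 -c "
from h import *
im,P,Q=tilt('w5.png')
# rear eye edge: along y~+-10 strip, solid plate max x
m=(abs(Q[...,1])<15)&(Q[...,0]>16)&(Q[...,0]<130)&(Q[...,2]<25)&(Q[...,2]>-40)
q=Q[m];
h,e=np.histogram(q[:,0],np.arange(16,130,4));print(list(zip(e.astype(int),h)))
"
```

```text
time: 8.2
eef_pos: [0.4919, 0.244, 0.0465]
tcp_rot: [0.998, 0.064, -0.0, 0.0]
contact_force: [-0.2, 0.9, -0.2]
opening: 0.276
finger_force: 20.3
solid [ 25.4 -13.2   7.2] nose [ 95.9 -13.2 -18.1] tilt deg 19.68682498446251 p [0.4919 0.244  0.0467]
[(np.int64(16), np.int64(821)), (np.int64(20), np.int64(658)), (np.int64(24), np.int64(333)), (np.int64(28), np.int64(346)), (np.int64(32), np.int64(372)), (np.int64(36), np.int64(381)), (np.int64(40), np.int64(411)), (np.int64(44), np.int64(455)), (np.int64(48), np.int64(208)), (np.int64(52), np.int64(169)), (np.int64(56), np.int64(325)), (np.int64(60), np.int64(345)), (np.int64(64), np.int64(350)), (np.int64(68), np.int64(347)), (np.int64(72), np.int64(346)), (np.int64(76), np.int64(367)), (np.int64(80), np.int64(370)), (np.int64(84), np.int64(403)), (np.int64(88), np.int64(391)), (np.int64(92), np.int64(540)), (np.int64(96), np.int64(916)), (np.int64(100), np.int64(974)), (np.int64(104), np.int64(996)), (np.int64(108), np.int64(278)), (np.int64(112), np.int64(105)), (np.int64(116), np.int64(0)), (np.int64(120), np.int64(0)), (np.int64(124), np.int64(0))]
```

View pics/w5.png

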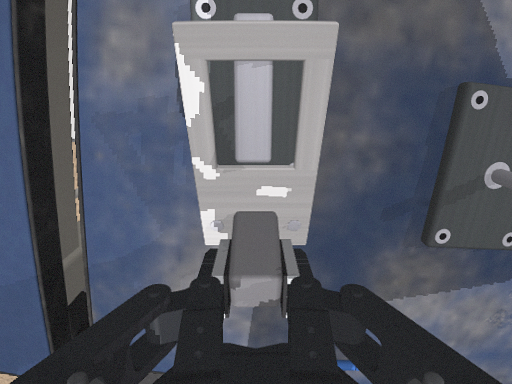

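The view shows the head, running from (253,65) to (253,160), inside the eye with its near end just past the eye's rear edge at y≈165. The plate is tilted 19.7°, with the rear edge about 9 mm below the head's underside. I'll ease up 1 mm and slide forward 24 mm, so the rear edge goes under the head and the bar comes off its far end.

```bash
python3 -m inch '[{"slide":[0,0,-0.1],"turn":0,"grip":1.5},{"slide":[0.4,0,-0.1],"turn":0,"grip":1.5},{"slide":[0.8,0,-0.1],"turn":0,"grip":1.5},{"slide":[1.2,0,-0.1],"turn":0,"grip":1.5},{"slide":[1.6,0,-0.1],"turn":0,"grip":1.5},{"slide":[2.0,0,-0.1],"turn":0,"grip":1.5},{"slide":[2.4,0,-0.1],"turn":0,"grip":1.5},{"slide":[2.4,0,-0.1],"turn":0,"grip":1.5},{"slide":[2.4,0,-0.1],"turn":0,"grip":1.5}]' 20
python3 -c "
from h import *
im,P,Q=tilt('w6.png')
m=(abs(Q[...,1])<7)&(Q[...,0]>20)&(Q[...,0]<140)&(Q[...,2]<45)
q=Q[m]
for x in range(20,132,4):
    a=q[(q[:,0]>=x)&(q[:,0]<x+4)]
    if len(a):print(x,np.round(np.percentile(a[:,2],[5,50,95]),1),end=' ')
"
```

```text
time: 9.15
eef_pos: [0.516, 0.2472, 0.0482]
tcp_rot: [0.998, 0.064, -0.0, 0.0]
contact_force: [-0.2, -0.7, -1.0]
opening: 0.279
finger_force: 20.2
solid [ 25.5 -13.1   7. ] nose [ 96.   13.1 -18.1] tilt deg 19.587248020858215 p [0.5158 0.2472 0.0482]
20 [-2.7  1.3  4.8] 28 [-13.8 -12.9 -12. ] 32 [-14.1 -13.2 -12.2] 36 [-14.2 -13.2 -12.3] 40 [-14.1 -13.2 -12.3] 44 [-14.1 -13.2 -12.1] 48 [-14.2 -13.2 -12.1] 52 [-14.2 -13.1 -12.2] 56 [-14.2 -13.1 -12.1] 60 [-14.3 -13.2 -12.1] 64 [-14.4 -13.2 -12.1] 68 [-14.2 -13.2 -12.1] 72 [-14.2 -13.2 -11.9] 76 [-14.2 -13.1 -12. ] 80 [-14.2 -13.2 -12. ] 84 [-14.2 -13.1 -11.9] 88 [-13.4 -12.7 -11.5] 92 [-19.1  36.3  37.6] 96 [-21.  -19.3  37.5] 100 [-22.4 -20.8  37. ] 104 [-23.7 -22.4 -21.1] 108 [-23.4 -22.3 -21. ]
```

View pics/w6.png

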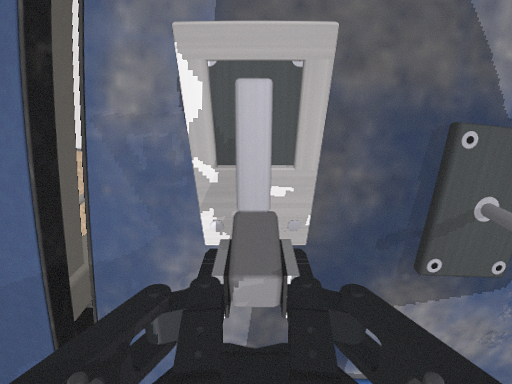

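The bar at (255,40) is now about 5 mm beyond the head's far end at (253,80). The solid part of the plate is under the head's near end. I'll lower 13 mm, then tuck the bar back under the head.

```bash
python3 -m inch '[{"slide":[0,0,0.4],"turn":0,"grip":1.5},{"slide":[0,0,0.8],"turn":0,"grip":1.5},{"slide":[0,0,1.2],"turn":0,"grip":1.5},{"slide":[0,0,1.35],"turn":0,"grip":1.5},{"slide":[0,0,1.35],"turn":0,"grip":1.5},{"slide":[-0.4,0,1.35],"turn":0,"grip":1.5},{"slide":[-0.8,0,1.35],"turn":0,"grip":1.5},{"slide":[-1.2,0,1.35],"turn":0,"grip":1.5},{"slide":[-1.2,0,1.35],"turn":0,"grip":1.5}]' 20
python3 -c "
from h import *
im,P,Q=tilt('w7.png')
"
```

```text
time: 10.1
eef_pos: [0.5032, 0.2456, 0.0347]
tcp_rot: [0.998, 0.064, -0.0, 0.0]
contact_force: [-0.1, -0.1, -2.1]
opening: 0.279
finger_force: 20.1
solid [25.5 13.   6.9] nose [ 96.   13.  -18.1] tilt deg 19.56284583483997 p [0.5034 0.2456 0.0347]
```

View pics/w7.png

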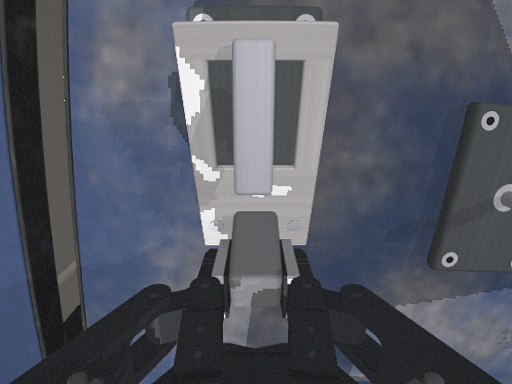

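The head, from (253,40) to (253,193), now covers both the bar and the solid plate, so the stud is through the eye. Next I'll raise the tool so the head pushes the nose down level.

```bash
python3 -m inch '[{"slide":[0,0,-0.4],"turn":0,"grip":1.5},{"slide":[0,0,-0.8],"turn":0,"grip":1.5},{"slide":[0,0,-1.2],"turn":0,"grip":1.5},{"slide":[0,0,-1.6],"turn":0,"grip":1.5},{"slide":[0,0,-2.0],"turn":0,"grip":1.5},{"slide":[0,0,-2.4],"turn":0,"grip":1.5},{"slide":[0,0,-2.8],"turn":0,"grip":1.5},{"slide":[0,0,-3.1],"turn":0,"grip":1.5},{"slide":[0,0,-3.35],"turn":0,"grip":1.5},{"slide":[0,0,-3.35],"turn":0,"grip":1.5}]' 20
python3 -c "
from h import *
tilt('w8.png')
"
```

```text
time: 11.15
eef_pos: [0.504, 0.2457, 0.0687]
tcp_rot: [0.998, 0.064, -0.0, 0.0]
contact_force: [0.4, -0.3, -2.2]
opening: 0.276
finger_force: 20.0
solid [25.2 13.1 14.6] nose [ 95.6 -13.2  13.3] tilt deg 1.0308539863187125 p [0.504  0.2457 0.0686]
```

The plate is level to within 1° under the head. I'll centre it, lower it onto the base, release and back off.

```bash
python3 -m inch '[{"slide":[0.4,0,0.6],"turn":0,"grip":1.5},{"slide":[0.9,0,1.2],"turn":0,"grip":1.5},{"slide":[1.4,0,1.8],"turn":0,"grip":1.5},{"slide":[1.4,0,2.4],"turn":0,"grip":1.5},{"slide":[1.4,0,3.0],"turn":0,"grip":1.5},{"slide":[1.4,0,3.4],"turn":0,"grip":1.5},{"slide":[1.4,0,3.6],"turn":0,"grip":1.5},{"slide":[1.4,0,3.7],"turn":0,"grip":1.5},{"slide":[1.4,0,3.75],"turn":0,"grip":1.5},{"slide":[1.4,0,3.75],"turn":0,"grip":1.5}]' 20
python3 -c "
from h import *
tilt('w9.png')
"
```

```text
time: 12.2
eef_pos: [0.5181, 0.2475, 0.031]
tcp_rot: [0.998, 0.064, 0.0, -0.0]
contact_force: [0.3, 0.5, -0.5]
opening: 0.275
finger_force: 20.1
solid [25.1 13.1 14.7] nose [ 95.7 -13.2  13.4] tilt deg 1.0607425979499947 p [0.5181 0.2475 0.0311]
```

```bash
python3 -m inch '[{"slide":[0,0,0],"turn":0,"grip":3.5},{"slide":[0,0,0],"turn":0,"grip":5},{"slide":[0,0,0],"turn":0,"grip":7},{"slide":[0,0,0],"turn":0,"grip":7},{"slide":[0,0,0],"turn":0,"grip":7},{"slide":[0,0,-1],"turn":0,"grip":7},{"slide":[0,0,-3],"turn":0,"grip":7},{"slide":[0,0,-6],"turn":0,"grip":7},{"slide":[0,0,-10],"turn":0,"grip":7},{"slide":[0,0,-12],"turn":0,"grip":7},{"slide":[0,0,-12],"turn":0,"grip":7},{"slide":[0,0,-12],"turn":0,"grip":7},{"slide":[0,0,-12],"turn":0,"grip":7}]'
python3 - <<'E'
from h import *
im,P,Q=plate('w10.png');z=P[...,2]
d=(P[...,:2]-[.5748,.2539]);c,s_=np.cos(np.radians(7.3)),np.sin(np.radians(7.3))
u=(d[...,0]*c+d[...,1]*s_)*1000;v=(-d[...,0]*s_+d[...,1]*c)*1000
for lo,hi,n in((.013,.03,'plate'),(.05,.057,'block'),):
    m=(z>lo)&(z<hi)&(abs(v)<45)&(u>-110)&(u<75)
    if n=='block': m&=u<-32
    q=P[m];print(n,m.sum(),'u',np.round(np.percentile(u[m],[.5,99.5]),1),'v',np.round(np.percentile(v[m],[.5,99.5]),1),'z',np.median(z[m]))
    if n=='plate':
        A=np.c_[u[m],v[m],np.ones(m.sum())];print(np.linalg.lstsq(A,z[m]*1000,rcond=None)[0])
E
```

```text
time: 13.55
eef_pos: [0.5168, 0.2471, 0.149]
tcp_rot: [0.998, 0.064, -0.002, 0.0]
contact_force: [-0.2, -0.7, -0.5]
opening: 0.817
finger_force: 0.0
plate 5002 u [-72.1  45.3] v [-30.1  31.3] z 0.015451460761406466
[-5.33300665e-03  2.78684785e-04  1.55093315e+01]
block 62 u [-45.9 -43.2] v [-11.3  11.9] z 0.05325866293137514
```

View pics/w10.png

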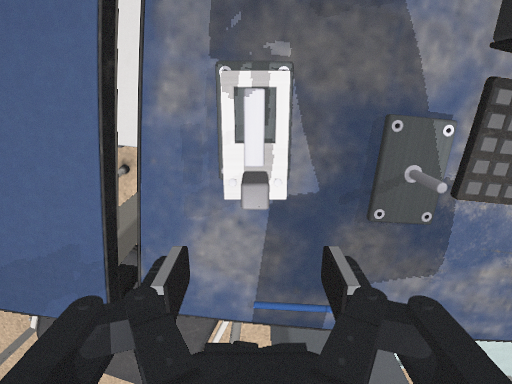

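The plate lies flat on the T-anchor's base, at (255,130), level to within 0.5°. The stud is in its eye and the eye centre is about 6 mm from the axis. The gripper is clear, so I'm handing the job in.

```bash
python3 -c "
from plant import ctrl
print(ctrl.sign_off())"
```

```text
the job is handed in; nothing more can be done
None
```

The oblong-eye plate lies flat on the T-headed anchor's base with the stud in its eye, about 6 mm off the axis and level within 0.5°; the small-hole plate was left alone, and the job was handed in at about 13.6 s (no verdict came back).

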